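Brace a laundry-tablet jar and unscrew its tight lid

TASK

Stand the square jar, lid still on, fully down in the square pocket of the wooden stand so that it cannot turn. Then unscrew its tight lid counter-clockwise until the threads let go, lift it straight up and finish while still holding it level over the jar, its lower rim about 2 cm above the mouth. Keep the jar upright and seated in the stand, and do not disturb the cup, the tape roll or the dropper bottle.

Things in the scene. Friction and masses are not known exactly. Their poses are not given: they have to be found in the camera images.
- jar_mid (a point): centre of the square body of a white plastic jar, 29 mm above its underside; z up. The body is 58 x 58 mm and 58 mm high, its flat sides along this frame's x and y (quarter turns look alike); above it a shoulder narrows to a round neck. With the lid on the jar is 94.5 mm high and weighs 0.3 to 0.55 kg. Grip the body by two opposite flats, or the lid.
- jar_mouth (a point): centre of the jar's mouth (top of the neck), 90 mm above the jar's underside. The neck has three thread ledges, which hold three lugs in the lid. A sprung rubber pad in the mouth pushes the lid up (about 10 N) and makes it tight; once the threads let go it lifts the lid up to 8 mm, and the lid then comes straight off. Grip the lid firmly (about 40 to 60 N).
- lid_mid (a point): centre of the jar's round ribbed aluminium lid: 52 mm diameter, 24.5 mm high; this point is 12 mm above its lower rim, z up. Screwed on, the lower rim is 20 mm below the mouth and x points along the jar's x. Turned counter-clockwise seen from above it lets go at about 60 degrees (1.05 rad) and is blocked by the next thread at about 95 (1.65 rad); about 75 (1.3 rad) is right.
- pocket_floor (a point): centre of the floor of the stand's pocket. The stand is a fixed light wooden block 100 x 100 mm, 32 mm high, with a square pocket 62 x 62 mm, 24 mm deep, its mouth bevelled 4 mm; the pocket's floor is 8 mm above the worktop. The pocket's sides run along this frame's x and y. A seated jar has its underside on this floor (jar_mid 29 mm above this point) and may sit in any of its four quarter turns.
- cup_mid (a point): centre of a grey dosing cup, 66 mm wide and 50 mm high, half-way up; leave it alone
- tape_mid (a point): centre of a black roll of tape lying flat, 58 mm wide, 19 mm high; leave it alone
- bottle_mid (a point): centre of a small amber dropper bottle, 34 mm wide, 102 mm high, half-way up; leave it alone
Mind the look-alikes: they are no part of the job. What is shaped like the part that bears jar_mid but yellow is not meant.

How it is judged:
By the outcome, as a careful person would: the job done as asked, in the order asked, and still so for the second after the job is handed in, while the arm keeps its last pose, push and grip.
It also fails if it takes over 48 s, if anything falls off the work surface, if the arm or the gripper's body presses on something with over 40 N, if the wrist force passes 120 N, or if a joint passes its speed limit or range.

ROBOT

A 6-joint arm with a two-finger parallel gripper is mounted at the origin on a cart in front of the work surface, level with it; the furniture and walls round the work are solid. World frame = base frame: x ahead of the robot, y to its left, z up, the work surface at z = 0. Lengths are in m, angles in rad, forces in N, time in s.
With the tool pointing down it reaches from about 0.225 to 0.725 m from the base axis. Payload 3.1 kg.
Tool frame: the origin (TCP) lies at the very end of the fingers, on their centre line; the grasp point (between the pads) lies 19 mm behind it (ctrl.hold_point_z is the distance from the TCP to the grasp point, in m); z points along the fingers, y is the line along which they close (so a half turn about z gives the same grasp; the last joint's range is limited). The gripper opens to 85 mm and grips with 20 to 120 N. Pads are 22 mm wide; open, the fingers measure 114 mm over their backs; the gripper's body (76 mm by 85 mm) begins 54 mm behind the grasp point. The pads swing forward as they close: fully open they stand 13 mm farther back than shut.
Start: joints at [-1.445, 0.048, 0.099, 1.622, 0, 1.443], TCP at [0.132, -0.508, 0.231] pointing down, gripper open.
Joint ranges: [-2.91, 2.91], [-0.99, 1.94], [-1.21, 1.42], [-2.12, 2.29], [-1.49, 1.47], [-3.14, 3.14]. Speed limits (rad/s): [2.79, 2.79, 3.14, 3.14, 3.14, 3.14].

INTERFACE

Orientations are given as a unit quaternion [w, x, y, z].
In Python, from workcell import ctrl, read_camera, calibration gives the robot as it stands. The module is installed in compiled form; this text tells all that it offers.
- The arm moves only by the tool play_rows, never from a script. Its argument "targets" is one flat list of numbers, 5 for each row, row after row: the opening, from 0 (shut) to 1 (fully open), then the shift along the tool's x, y, z in m, then the turn about the tool's z in rad. In form: [grip, dx, dy, dz, twist, grip, dx, dy, dz, twist, ...]. A call has 1 to 20 rows; each row shifts and turns the commanded pose from where the row before left it, along the tool's axes as they then stand; what a row does not reach is not made up. A row lasts 1/12 s, in which the tool goes at most 41.7 mm and 7.16 degrees, less where a joint would pass 70% of its speed; a pose out of reach is approached as far as the arm can. A call is refused whole if a number of a shift passes 0.0417 or a number of a turn 0.125, either way. A call with a gripper value outside its range is refused whole. The fingers move at their own pace and stop on an object; "newtons" is the grip in N (left out, the last holds). Time passes only in rows, so rows that do not move let the fingers close. It gives the time, the measured TCP pose, the force, the opening and the grip force at its end, in the units of the state.
- ctrl.observe(): the state, without advancing time (a new reading comes with each control period).
- read_camera(name): name is "scene" or "top" or "wrist"; returns (picture, depth): 420x560x3 uint8, red, green, blue; 420x560 float32, m along the optical axis (not along the pixel's ray), 0 where there is no reading.
- calibration(name): a dict with "intrinsics" (3x3 intrinsics, pixels), "origin" and "orientation" of the camera in the world; the wrist camera has in their place "mount" (4x4, takes a point from camera to tool coordinates, whose origin is the TCP and whose axes are the flange's). Camera axes: x right, y up, looking along -z (the intrinsics and any distortion apply to the point x, -y, -z); pixel columns grow to the right and rows downward; lengths in m; the calibration is good to about 2 mm. A picture is of the moment at which its call begins: read the wrist's pose just before it. calibration takes no time and is no camera call.
- ctrl.sign_off(): hands the job in; it is judged then, once.
The state is a dict: "time": time; "joint_positions": joint angles; "dq": joint speeds; "tau": joint torques, N m; "tcp_pos": TCP position; "ee_rot": TCP orientation; "wrist_force": force on the tool from outside, world axes, zero at the start; "wrist_torque": the same for the moment, N m; "grip_width": finger opening in m; "grip_force": force on a finger pad.
Only numpy, scipy, OpenCV 4.12 (cv2) and the standard library are available. Lean on these libraries where they do the work, as an engineer would, in place of code of your own. Each camera call takes 0.05 s, during which the arm holds its last target. There are 200 camera calls.

## Working session

There is one attempt and no reset: what is moved stays moved. The work goes in short steps, Python scripts to look and compute and a tool call to move; the robot and the scene stay as the last step left them, time stands still between calls to the robot, and variables do not carry over. Pictures are saved under pics/ and viewed, at most 13 in all, crops included, and the job is handed in when it is done.

Besides the shell and the picture viewer there is one more tool, called after "Emit:" as a command line: name --argument value ..., lists and objects as JSON in quotes. play_rows: Moves the arm, as the interface text tells. Its arguments: {"type":"object","properties":{"targets":{"type":"array"},"newtons":{"type":"number"}},"required":["targets"]}

```bash
mkdir -p pics
cat > h.py <<'E'
import numpy as np, cv2
from workcell import ctrl, read_camera, calibration
from scipy.spatial.transform import Rotation as R
def rot(q): q=np.array(q); return R.from_quat([q[1],q[2],q[3],q[0]]).as_matrix() if q.shape==(4,) else q
def cloud(name,st=None):
    c=calibration(name); st=ctrl.observe(); p,d=read_camera(name); K=np.array(c["intrinsics"])
    v,u=np.mgrid[0:420,0:560]
    X=np.stack([(u-K[0,2])/K[0,0]*d,-(v-K[1,2])/K[1,1]*d,-d],-1)
    if name=="wrist":
        M=np.array(c["mount"]); X=X@M[:3,:3].T+M[:3,3]; W=X@rot(st["ee_rot"]).T+np.array(st["tcp_pos"])
    else: W=X@rot(c["orientation"]).T+np.array(c["origin"])
    W[d==0]=np.nan
    return p,d,W
E
python3 - <<'E'
from h import *
print(ctrl.observe()); 
for n in("scene","top","wrist"): print(n,calibration(n))
a=[]
for n in ("top","scene"):
    p,d,W=cloud(n); np.savez(n,p=p,d=d,W=W); cv2.imwrite(f"pics/{n}.png",p[...,::-1])
E
```

```text
{'time': 0.0, 'joint_positions': array([-1.44478367e+00,  4.87814972e-02,  9.75738138e-02,  1.62198863e+00,
       -1.25433720e-06,  1.44300581e+00]), 'dq': array([-0.00123   , -0.00092773,  0.000784  , -0.00145696,  0.00079125,
        0.00098976]), 'tau': array([ 1.57273371e-04, -3.38789964e+01,  3.20011532e+01,  2.05568271e-02,
       -3.08765684e-04,  1.24929208e-06]), 'tcp_pos': array([ 0.13173519, -0.50756951,  0.23008912]), 'ee_rot': array([-1.19999222e-03,  9.91958080e-01,  1.26561164e-01,  4.39543846e-07]), 'wrist_force': array([-0.35396478, -0.93955869,  0.13182128]), 'wrist_torque': array([ 0.04163686, -0.00379747, -0.01180366]), 'grip_force': 0.0, 'grip_width': 0.08513978182124815}
scene {'intrinsics': array([[397.69289372,   0.        , 283.64284192],
       [  0.        , 397.69289372, 208.00102005],
       [  0.        ,   0.        ,   1.        ]]), 'origin': array([-0.34896884, -0.39655439,  0.51786695]), 'orientation': array([ 0.72413474,  0.45248641, -0.27699441, -0.44063479])}
top {'intrinsics': array([[532.46089861,   0.        , 273.29952643],
       [  0.        , 532.46089861, 208.97169295],
       [  0.        ,   0.        ,   1.        ]]), 'origin': array([-0.18107892,  0.02905464,  1.5909103 ]), 'orientation': array([-0.6899353 , -0.15193307,  0.14528912,  0.69267358])}
wrist {'intrinsics': array([[340.16468205,   0.        , 278.384143  ],
       [  0.        , 340.16468205, 212.27348327],
       [  0.        ,   0.        ,   1.        ]]), 'mount': array([[ 2.24015667e-04,  9.53695011e-01,  3.00775290e-01,
         7.81887462e-02],
       [ 9.99999951e-01, -1.48348960e-04, -2.74410814e-04,
         5.96590997e-04],
       [-2.17084522e-04,  3.00775337e-01, -9.53694998e-01,
        -1.42167726e-01],
       [ 0.00000000e+00,  0.00000000e+00,  0.00000000e+00,
         1.00000000e+00]])}
```

View pics/top.png

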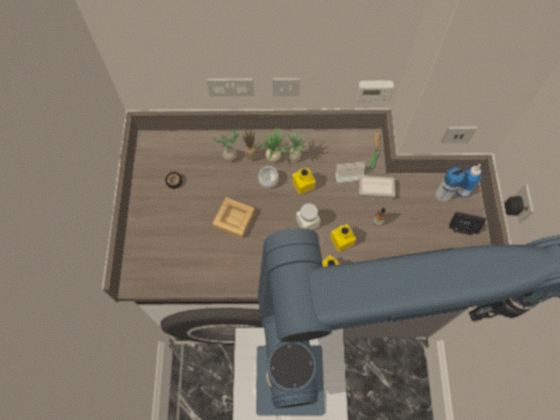

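View pics/scene.png

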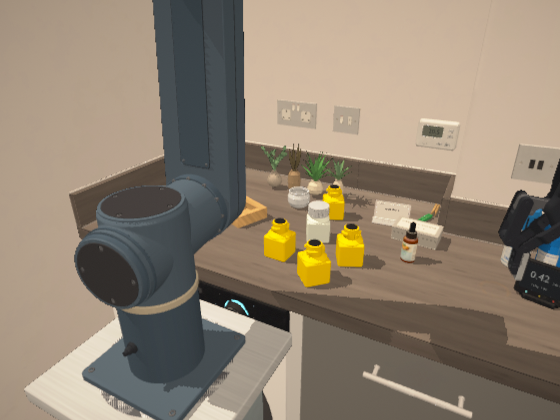

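The top view shows the white jar at about (309,216), the stand at (235,217), the cup at (269,177), the tape at (174,180), the bottle at (380,216) and yellow decoys at (304,180), (344,237) and (331,265). The scene view shows a fourth decoy at about (280,240), just left of the jar, which stands at (318,222).

```bash
cat > m.py <<'E'
from h import *
def rect(W,m,name):
    m=cv2.morphologyEx(m.astype(np.uint8),cv2.MORPH_OPEN,np.ones((2,2)))
    n,l,s,c=cv2.connectedComponentsWithStats(m)
    for i in range(1,n):
        if s[i,4]<25: continue
        P=W[l==i]; r=cv2.minAreaRect(P[:,:2].astype(np.float32)*1000)
        print(name,s[i,4],c[i].round(),"med",np.nanmedian(P,0).round(3),"rect",np.round(r[0],1),np.round(r[1],1),round(r[2],1))
for n in("top","scene"):
    z=np.load(n+".npz"); p,W=z["p"],z["W"]; hsv=cv2.cvtColor(p,cv2.COLOR_RGB2HSV); Z=W[...,2]
    H,S,V=[hsv[...,i].astype(int) for i in range(3)]
    on=(W[...,0]>.15)&(W[...,0]<.8)&(abs(W[...,1])<.6)
    rect(W,on&(Z>.004)&(Z<.13)&(H>20)&(H<35)&(S>200)&(V>120),n+" yellow")
    rect(W,on&(Z>.025)&(Z<.04)&(H>8)&(H<25)&(S>80)&(V>120),n+" stand")
    rect(W,on&(Z>.084)&(Z<.11)&(S<60),n+" lid")
    rect(W,on&(Z>.035)&(Z<.065)&(S<60)&(V>110),n+" body")
    rect(W,on&(Z>.01)&(Z<.2),n+" any")
z=np.load("top.npz")["p"]
cv2.imwrite("pics/crop.png",cv2.resize(z[130:290,160:400,::-1],None,fx=3.3,fy=3.3,interpolation=cv2.INTER_CUBIC))
E
python3 m.py
```

```text
top yellow 316 [304. 182.] med [ 0.605 -0.055  0.058] rect [620.1 -64.2] [48.8 72.1] 24.6
top yellow 334 [343. 239.] med [ 0.407 -0.168  0.059] rect [ 407.5 -177.3] [75.  45.4] 84.3
top yellow 42 [328. 261.] med [ 0.325 -0.118  0.092] rect [239.2 -89.4] [ 22.5 236.6] 70.1
top stand 540 [234. 216.] med [0.501 0.171 0.031] rect [499.6 169.1] [ 98.4 101.8] 67.4
top lid 502 [114. 213.] med [0.477 0.534 0.099] rect [514.3 532.2] [  9.8 555.8] 89.3
top lid 300 [417. 153.] med [ 0.68  -0.416  0.101] rect [ 679.2 -419.7] [189.3  83.9] 64.3
top lid 94 [463. 155.] med [ 0.679 -0.566  0.099] rect [ 677.7 -565.9] [16.1 75.1] 3.0
top lid 65 [449. 187.] med [ 0.564 -0.506  0.092] rect [ 574.6 -524.6] [33.1 69.9] 4.8
top lid 233 [310. 212.] med [ 0.483 -0.069  0.094] rect [493.7 -79.3] [48.7 81.8] 34.4
top lid 80 [101. 308.] med [0.187 0.538 0.087] rect [189.7 538.4] [84.9  4.9] 0.4
top body 194 [352. 167.] med [ 0.665 -0.216  0.047] rect [ 671.8 -224.2] [ 36.3 108.1] 19.4
top body 77 [270. 181.] med [0.616 0.054 0.04 ] rect [631.7  54.4] [51.1 66.2] 6.0
top body 108 [365. 185.] med [ 0.603 -0.256 
[... 4176 characters left out ...]
5 -0.066  0.052] rect [576.8   2.7] [652.4  66.4] 29.5
scene any 7356 [468. 205.] med [ 0.666 -0.402  0.092] rect [ 486.6 -451. ] [650.2 366.7] 27.2
scene any 428 [251. 213.] med [0.496 0.134 0.023] rect [361.5  76. ] [450.1  61.3] 23.2
scene any 143 [533. 219.] med [ 0.559 -0.519  0.135] rect [ 405.4 -501.6] [ 26.  563.9] 81.2
scene any 939 [280. 240.] med [ 0.352 -0.027  0.047] rect [439.9  -7.3] [202.7  37.3] 19.6
scene any 926 [351. 246.] med [ 0.402 -0.179  0.051] rect [ 484.7 -150.4] [197.6  63.4] 20.7
scene any 1799 [543. 275.] med [ 0.462 -0.563  0.042] rect [ 516.4 -569.1] [ 80.1 142. ] 77.1
scene any 124 [507. 255.] med [ 0.564 -0.495  0.033] rect [ 346.4 -477.2] [ 13.5 458.8] 85.1
```

View pics/crop.png

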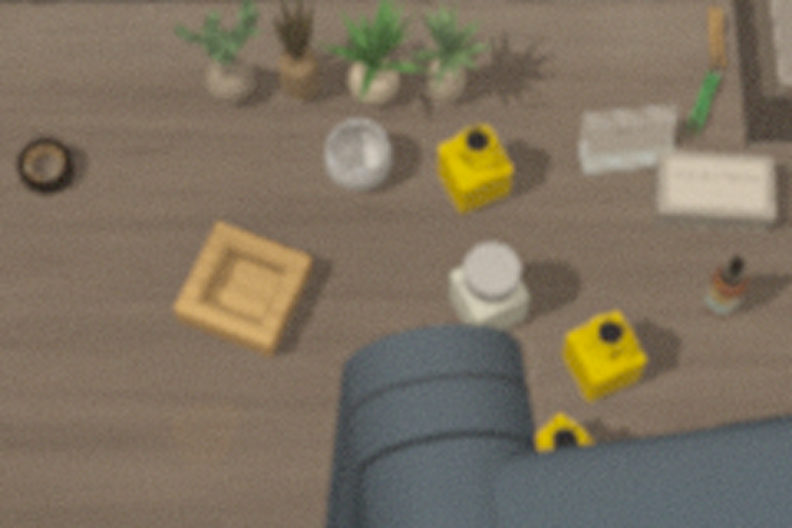

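The crop shows the jar body at about (490,295) with its lid at (492,270), and the stand at (245,285), turned about 22°. The measured jar is near (0.48,-0.07) and the stand near (0.50,0.17), both within reach. I'll move over the jar and look with the wrist camera.

Emit:
play_rows --targets '[1, 0.0298, -0.0224, 0, 0, 1, 0.0298, -0.0224, 0, 0, 1, 0.0298, -0.0224, 0, 0, 1, 0.0298, -0.0224, 0, 0, 1, 0.0298, -0.0224, 0, 0, 1, 0.0298, -0.0224, 0, 0, 1, 0.0298, -0.0224, 0, 0, 1, 0.0298, -0.0224, 0, 0, 1, 0.0298, -0.0224, 0, 0, 1, 0.0298, -0.0224, 0, 0, 1, 0.0298, -0.0224, 0, 0, 1, 0.0298, -0.0224, 0, 0, 1, 0.0298, -0.0224, 0, 0, 1, 0.0298, -0.0224, 0, 0, 1, 0.0298, -0.0224, 0, 0, 1, 0, 0, 0, -0.12, 1, 0, 0, 0, -0.12, 1, 0, 0, 0, -0.12, 1, 0, 0, 0, -0.12, 1, 0, 0, 0, -0.12]'

```text
time: 1.77
tcp_pos: [0.4798, -0.0703, 0.2305]
ee_rot: [-0.001, 0.909, 0.417, -0.001]
wrist_force: [-0.5, -0.1, -0.3]
grip_width: 0.0853
grip_force: 0.0
```

```bash
cat > w.py <<'E'
from h import *
import sys
from m import rect
E
sed -i 's/^for n in("top","scene"):$/if __name__=="__main__":\n  for n in("top","scene"):/; ' m.py
python3 - <<'E'
from h import *
s=ctrl.observe(); x=rot(s["ee_rot"])[:,0]
print(s["time"],s["tcp_pos"],np.degrees(np.arctan2(x[1],x[0])),s["joint_positions"])
p,d,W=cloud("wrist"); np.savez("w1",p=p,d=d,W=W); cv2.imwrite("pics/w1.png",p[...,::-1])
E
```

```text
1.7667 [ 0.47983637 -0.07033565  0.23054103] 49.29211170889964 [-2.83909068e-01 -5.44522381e-02 -4.53239860e-03  1.62230365e+00
 -4.06523107e-05  1.99737447e+00]
```

View pics/w1.png

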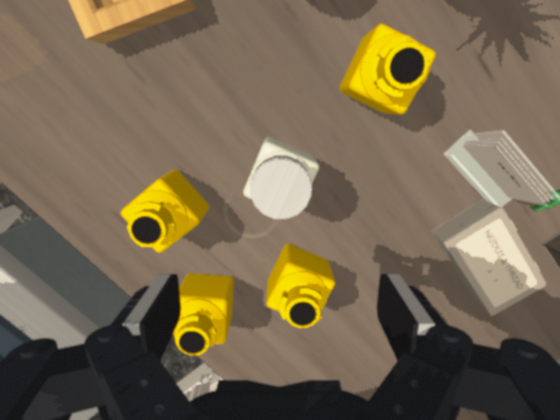

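The wrist view shows the lid at about (281,187), the visible body edge with a corner at (272,140), and the stand's edge at top left. The decoys are 8 cm or more away.

Run:
```python
from h import *
z=np.load("w1.npz"); p,W=z["p"],z["W"]
hsv=cv2.cvtColor(p,cv2.COLOR_RGB2HSV)
v,u=np.mgrid[0:420,0:560]; near=(abs(u-281)<60)&(abs(v-175)<60)&(hsv[...,1]<70)
Z=W[...,2]
m=near&(Z>.088)&(Z<.102); P=W[m]
c,r=cv2.minEnclosingCircle((P[:,:2]*1000).astype(np.float32)); print("lid",m.sum(),c,r,np.median(P[:,2]),np.median(P,0))
m2=near&(Z>.004)&(Z<.088); B=W[m2]
ls=(B[:,2]<.057)
print("body z",np.percentile(B[:,2],[5,25,50,75,95]))
b=near&(Z>.012)&(Z<.070); P=W[b][:,:2]-np.array(c)/1000
for a in range(0,90,3):
    t=np.radians(a); q=P@np.array([[np.cos(t),-np.sin(t)],[np.sin(t),np.cos(t)]])*1000
    print(a,np.percentile(q,[1,99],axis=0).round(1).ravel(), end=" | ")
cv2.imwrite("pics/w1c.png",cv2.resize(p[115:235,215:345,::-1],None,fx=4.6,fy=4.6,interpolation=cv2.INTER_CUBIC))
```

```text
lid 2964 (488.11688232421875, -65.11299133300781) 26.47490882873535 0.09404773177733897 [ 0.4889677  -0.06393397  0.09404773]
body z [0.01793433 0.05336266 0.0566859  0.05902886 0.0809986 ]
0 [-34.3 -18.5  36.   36.2] | 3 [-33.7 -19.7  35.4  35.5] | 6 [-33.1 -20.9  34.8  34.8] | 9 [-32.4 -22.2  34.1  34. ] | 12 [-31.5 -23.3  33.3  33. ] | 15 [-30.6 -24.6  32.5  32. ] | 18 [-29.7 -25.6  31.6  31. ] | 21 [-28.6 -26.5  30.6  30. ] | 24 [-27.5 -27.5  29.5  29. ] | 27 [-26.3 -28.5  29.4  28.9] | 30 [-25.  -29.5  30.5  29.7] | 33 [-23.7 -30.3  31.5  30.5] | 36 [-22.2 -31.2  32.4  31.3] | 39 [-20.6 -32.1  33.4  32.1] | 42 [-19.  -32.9  34.3  32.9] | 45 [-17.4 -33.6  35.   33.8] | 48 [-15.9 -34.3  35.8  34.5] | 51 [-14.3 -34.9  36.4  35.1] | 54 [-12.6 -35.4  36.9  35.5] | 57 [-10.8 -35.9  37.3  35.9] | 60 [ -9.1 -36.4  37.7  36.2] | 63 [ -7.7 -36.8  37.9  36.4] | 66 [ -7.6 -37.   38.1  36.4] | 69 [ -8.2 -37.2  38.1  36.4] | 72 [ -9.7 -37.3  38.1  36.4] | 75 [-11.3 -37.3  38.   36.4] | 78 [-12.8 -37.2  37.9  36.3] | 81 [-14.4 -37.1  37.7  35.9] | 84 [-15.8 -36.8  37.3  35.5] | 87 [-17.2 -36.4  36.8  35. ] |
```

View pics/w1c.png

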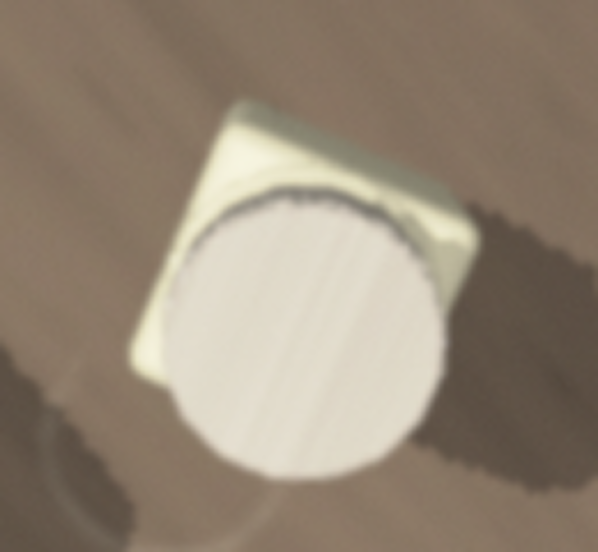

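Emit:
play_rows --targets '[1, 0.0273, -0.0197, 0, 0, 1, 0.0273, -0.0197, 0, 0, 1, 0.0273, -0.0197, 0, 0, 1, 0.0273, -0.0197, 0, 0, 1, 0.0273, -0.0197, 0, 0, 1, 0.0273, -0.0197, 0, 0, 1, 0.0273, -0.0197, 0, 0, 1, 0, 0, 0, 0, 1, 0, 0, 0, 0]'

```text
time: 2.57
tcp_pos: [0.5012, 0.1655, 0.2305]
ee_rot: [-0.0, 0.91, 0.415, -0.001]
wrist_force: [-0.1, 0.5, 0.4]
grip_width: 0.0855
grip_force: 0.0
```

Run:
```python
from h import *
s=ctrl.observe(); x=rot(s["ee_rot"])[:,0]
print(s["time"],s["tcp_pos"],np.degrees(np.arctan2(x[1],x[0])),s["joint_positions"])
p,d,W=cloud("wrist"); np.savez("w2",p=p,d=d,W=W); cv2.imwrite("pics/w2.png",p[...,::-1])
Z=W[...,2]
# jar side faces from w1
z=np.load("w1.npz"); V=z["W"]; pp=z["p"]; hsv=cv2.cvtColor(pp,cv2.COLOR_RGB2HSV)
v,u=np.mgrid[0:420,0:560]
m=(abs(u-281)<60)&(abs(v-175)<60)&(hsv[...,1]<70)&(V[...,2]>.008)&(V[...,2]<.05)
m=cv2.morphologyEx(m.astype(np.uint8),cv2.MORPH_OPEN,np.ones((2,2)))>0
P=(V[m][:,:2]*1000).astype(np.float32); l=cv2.fitLine(P,cv2.DIST_HUBER,0,.01,.01).ravel(); r=(P-l[2:])@np.array([-l[1],l[0]])
print("jar face",len(P),np.degrees(np.arctan2(l[1],l[0])),"resid",np.std(r),"dist lid c",(np.array([488.1,-65.1])-l[2:])@np.array([-l[1],l[0]]))
# stand top
h=cv2.cvtColor(p,cv2.COLOR_RGB2HSV)
m=(Z>.027)&(Z<.038)&(h[...,1]>80)&(np.hypot(W[...,0]-.5,W[...,1]-.17)<.085)
m=cv2.morphologyEx(m.astype(np.uint8),cv2.MORPH_OPEN,np.ones((3,3)))>0
P=(W[m][:,:2]*1000).astype(np.float32); print("stand",m.sum(),cv2.minAreaRect(P),np.median(Z[m]))
for lo,hi in((.004,.013),):
  m=(Z>lo)&(Z<hi)&(np.hypot(W[...,0]-.5,W[...,1]-.17)<.044)
  P=(W[m][:,:2]*1000).astype(np.float32); print("floor",m.sum(),cv2.minAreaRect(P),np.median(Z[m]))
```

```text
2.5667 [0.50124633 0.16546665 0.23053991] 49.01132181965615 [ 1.91886877e-01  5.69536351e-02  1.06979053e-01  1.62231092e+00
 -2.02135592e-04  2.47807124e+00]
jar face 220 0.0 resid nan dist lid c 0.0
stand 5889 ((501.44952392578125, 172.49929809570312), (100.42338562011719, 100.2281265258789), 67.44416809082031) 0.031493296027273576
floor 3210 ((500.8895263671875, 171.4705352783203), (60.473628997802734, 62.38077163696289), 67.38722229003906) 0.00771205152795898
```

View pics/w2.png

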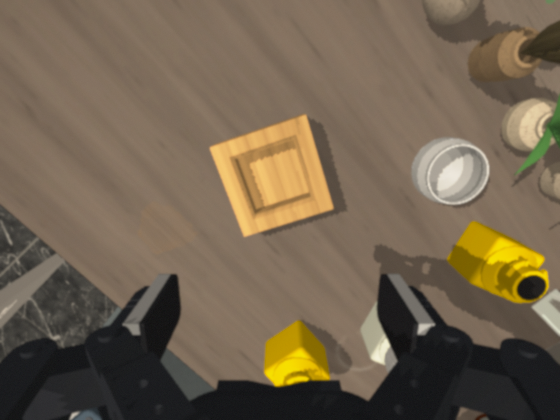

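The wrist view shows the stand centred near (272,176), and its outline and pocket fits agree on about (0.501,0.172), yaw 67.4°. Next I refit the jar yaw with the empty readings removed.

Run:
```python
from h import *
z=np.load("w1.npz"); V=z["W"]; pp=z["p"]; hsv=cv2.cvtColor(pp,cv2.COLOR_RGB2HSV)
v,u=np.mgrid[0:420,0:560]; Z=V[...,2]
near=(abs(u-281)<60)&(abs(v-175)<60)&(hsv[...,1]<70)&np.isfinite(Z)
c=np.array([488.1,-65.1])
for lo,hi in((.008,.05),(.012,.045)):
    P=(V[near&(Z>lo)&(Z<hi)][:,:2]*1000).astype(np.float32)
    q=P-c
    P=P[q[:,0]*np.cos(.44)+q[:,1]*np.sin(.44)>20]
    l=cv2.fitLine(P,cv2.DIST_HUBER,0,.01,.01).ravel(); n=np.array([-l[1],l[0]]); print(len(P),np.degrees(np.arctan2(l[1],l[0])),np.std((P-l[2:])@n),(c-l[2:])@n)
# hull of flattened body+lid: min-area rect of all points above table
P=(V[near&(Z>.012)&(Z<.07)][:,:2]*1000).astype(np.float32); print(cv2.minAreaRect(P))
# support fit: distance of upper faces vs angle
q=P-c
for a in np.arange(18,34,1.):
    t=np.radians(a); A=q@np.array([np.cos(t),np.sin(t)]);B=q@np.array([-np.sin(t),np.cos(t)])
    print(a,(A>A.max()-2).sum(),(B>B.max()-2).sum(),A.max().round(1),B.max().round(1),B.min().round(1),end=" | ")
```

```text
226 -64.29811 0.62018996 -28.87093838137514
171 -64.316574 0.63876855 -28.904344427764656
((488.32244873046875, -65.2225570678711), (57.922481536865234, 58.25101089477539), 25.673973083496094)
18.0 91 40 31.9 31.8 -27.1 | 19.0 97 42 31.5 31.4 -27.3 | 20.0 117 46 31.2 31.1 -27.6 | 21.0 138 51 30.8 30.7 -27.8 | 22.0 177 57 30.4 30.3 -28.0 | 23.0 239 73 30.0 29.9 -28.2 | 24.0 299 99 29.7 29.5 -28.7 | 25.0 336 121 29.3 29.1 -29.1 | 26.0 341 123 29.2 29.0 -29.5 | 27.0 312 92 29.6 29.4 -29.8 | 28.0 259 63 30.0 29.8 -30.2 | 29.0 190 46 30.4 30.2 -30.6 | 30.0 153 38 30.8 30.6 -31.0 | 31.0 131 31 31.2 31.0 -31.3 | 32.0 113 27 31.5 31.3 -31.6 | 33.0 102 26 31.9 31.7 -32.0 |
```

Emit:
play_rows --targets '[1, -0.0261, 0.0202, 0, 0, 1, -0.0261, 0.0202, 0, 0, 1, -0.0261, 0.0202, 0, 0, 1, -0.0261, 0.0202, 0, 0, 1, -0.0261, 0.0202, 0, 0, 1, -0.0261, 0.0202, 0, 0, 1, -0.0261, 0.0202, 0, 0, 1, 0, 0, 0, 0, 1, 0, 0, 0.0329, 0, 1, 0, 0, 0.0329, 0, 1, 0, 0, 0.0329, 0, 1, 0, 0, 0.0329, 0, 1, 0, 0, 0.0329, 0, 1, 0, 0, 0, 0]'

```text
time: 3.78
tcp_pos: [0.4811, -0.0656, 0.0587]
ee_rot: [-0.005, 0.911, 0.413, -0.006]
wrist_force: [-2.6, 1.1, -1.2]
grip_width: 0.0859
grip_force: 0.0
```

Emit:
play_rows --targets '[0, 0, 0, 0, 0, 0, 0, 0, 0, 0, 0, 0, 0, 0, 0, 0, 0, 0, 0, 0, 0, 0, 0, 0, 0, 0, 0, 0, 0, 0, 0, 0, 0, 0, 0, 0, 0, 0, 0, 0]' --newtons 50

```text
time: 4.45
tcp_pos: [0.4896, -0.0666, 0.0701]
ee_rot: [0.001, 0.91, 0.414, 0.002]
wrist_force: [-4.9, 0.9, 6.8]
grip_width: 0.0509
grip_force: 52.0
```

Emit:
play_rows --targets '[0, 0, 0, 0, 0, 0, 0, 0, 0, 0, 0, 0, 0, 0, 0]'

```text
time: 4.7
tcp_pos: [0.4896, -0.0666, 0.0701]
ee_rot: [0.001, 0.91, 0.414, 0.001]
wrist_force: [-5.7, 2.7, 6.9]
grip_width: 0.051
grip_force: 52.0
```

Run:
```python
from h import *
s=ctrl.observe(); Rm=rot(s["ee_rot"]); x=Rm[:,0]
print(s,np.degrees(np.arctan2(x[1],x[0])),Rm[:,2])
p,d,W=cloud("wrist"); np.savez("w3",p=p,d=d,W=W); cv2.imwrite("pics/w3.png",p[...,::-1])
```

```text
{'time': 4.7, 'joint_positions': array([-2.71412020e-01, -9.00413003e-03, -2.80280746e-01,  1.29609592e+00,
        5.62704102e-04,  2.01608018e+00]), 'dq': array([ 1.74845592e-04, -3.37972803e-04, -8.62207865e-05, -1.47352154e-03,
       -2.41122637e-04, -1.64809094e-04]), 'tau': array([-8.32641385e-01, -2.82761192e+01,  3.03347862e+01, -1.91720635e+00,
       -3.11717754e-01, -1.50758761e-02]), 'tcp_pos': array([ 0.48956655, -0.06660984,  0.07013449]), 'ee_rot': array([8.85348386e-04, 9.10189898e-01, 4.14187566e-01, 1.49194222e-03]), 'wrist_force': array([-5.67412372,  2.68423301,  6.92013256]), 'wrist_torque': array([ 0.44734497,  0.8631183 , -0.04719771]), 'grip_force': 52.012552829110064, 'grip_width': 0.05104827324153421} 48.93656831249864 [ 3.44930205e-03 -3.75782485e-04 -9.99993981e-01]
```

View pics/w3.png

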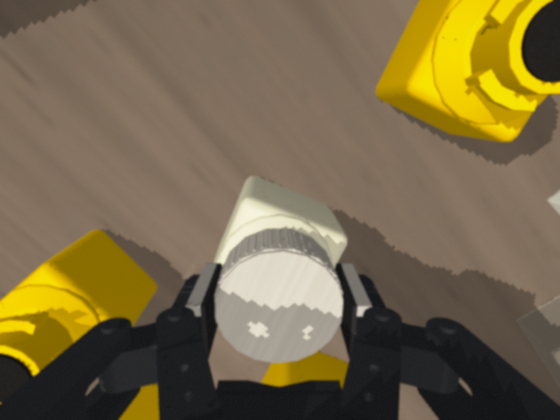

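The wrist view shows the lid at about (280,295), held centrally between the pads. Lifting.

Emit:
play_rows --targets '[0, 0, 0, -0.01, 0, 0, 0, 0, -0.02, 0, 0, 0, 0, -0.025, 0, 0, 0, 0, -0.025, 0, 0, 0, 0, -0.01, 0, 0, 0, 0, 0, 0, 0, 0, 0, 0, 0, 0, 0, 0, 0, 0, 0, 0, 0, 0, 0]'

```text
time: 5.5
tcp_pos: [0.4869, -0.0663, 0.1545]
ee_rot: [-0.001, 0.91, 0.414, -0.002]
wrist_force: [0.0, 0.3, -5.4]
grip_width: 0.0508
grip_force: 53.8
```

```bash
cat > s.py <<'E'
from h import *
s=ctrl.observe(); Rm=rot(s["ee_rot"]); x=Rm[:,0]; yaw=np.arctan2(x[1],x[0])
print(s["time"],s["tcp_pos"].round(4),"yaw",np.degrees(yaw).round(2),"z",Rm[:,2].round(4),"F",s["wrist_force"].round(1),s["wrist_torque"].round(2),s["grip_width"],s["grip_force"],"q",s["joint_positions"].round(3))
d=np.array([.5012,.172])-s["tcp_pos"][:2]; print("to stand, tool dx dy",d@Rm[:2,0],d@Rm[:2,1])
E
python3 s.py
python3 - <<'E'
from h import *
p,d,V=cloud("wrist"); cv2.imwrite("pics/w4.png",p[...,::-1]); np.savez("w4",p=p,d=d,W=V)
hsv=cv2.cvtColor(p,cv2.COLOR_RGB2HSV); Z=V[...,2]; v,u=np.mgrid[0:420,0:560]
m=(abs(u-281)<75)&(v>150)&(v<345)&(hsv[...,1]<70)&(Z>.07)&(Z<.2)
P=V[m]; print("z max",np.percentile(P[:,2],98)); B=P[P[:,2]<P[:,2].max()-.03]; print(cv2.minAreaRect((B[:,:2]*1000).astype(np.float32)),len(B))
zt=np.percentile(P[:,2],98); T=P[P[:,2]>zt-.004]; print("lid",cv2.minEnclosingCircle((T[:,:2]*1000).astype(np.float32)))
E
```

```text
5.5 [ 0.4869 -0.0663  0.1545] yaw 48.92 z [-0.004  0.001 -1.   ] F [ 0.   0.3 -5.4] [-0.   -0.   -0.03] 0.050829730671832635 53.80387863943682 q [-0.272 -0.039 -0.14   1.473 -0.     2.016]
to stand, tool dx dy 0.1890176521558067 -0.14586920521176847
z max 0.1906673082038987
((488.3240051269531, -63.89876937866211), (53.69563293457031, 61.05537414550781), 25.535917282104492) 6599
lid ((490.40252685546875, -65.89569091796875), 28.558578491210938)
```

Emit:
play_rows --targets '[0, 0.0095, -0.0073, 0, 0, 0, 0.0189, -0.0146, 0, 0, 0, 0.0189, -0.0146, 0, 0, 0, 0.0189, -0.0146, 0, 0, 0, 0.0189, -0.0146, 0, 0, 0, 0.0189, -0.0146, 0, 0, 0, 0.0189, -0.0146, 0, 0, 0, 0.0189, -0.0146, 0, 0, 0, 0.0189, -0.0146, 0, 0, 0, 0.0189, -0.0146, 0, 0, 0, 0.0094, -0.0073, 0, 0, 0, 0, 0, 0, -0.104, 0, 0, 0, 0, -0.104, 0, 0, 0, 0, -0.104, 0, 0, 0, 0, -0.104, 0, 0, 0, 0, -0.104, 0, 0, 0, 0, -0.104, 0, 0, 0, 0, -0.104, 0, 0, 0, 0, 0, 0, 0, 0, 0, 0]'

```text
time: 7.22
tcp_pos: [0.502, 0.1718, 0.1562]
ee_rot: [-0.0, 0.704, 0.71, -0.001]
wrist_force: [0.6, 0.3, -6.1]
grip_width: 0.0507
grip_force: 53.8
```

Emit:
play_rows --targets '[0, 0, 0, 0, 0, 0, 0, 0, 0, 0, 0, 0, 0, 0, 0]'

```text
time: 7.47
tcp_pos: [0.5024, 0.1717, 0.1567]
ee_rot: [-0.0, 0.704, 0.711, -0.0]
wrist_force: [0.3, -0.6, -5.3]
grip_width: 0.051
grip_force: 53.8
```

```bash
python3 s.py
cat > j.py <<'E'
from h import *
import sys
s=ctrl.observe(); p,d,V=cloud("wrist"); cv2.imwrite(f"pics/{sys.argv[1]}.png",p[...,::-1]); np.savez(sys.argv[1],p=p,d=d,W=V)
t=s["tcp_pos"]; hsv=cv2.cvtColor(p,cv2.COLOR_RGB2HSV); Z=V[...,2]-t[2]; v,u=np.mgrid[0:420,0:560]
m=(abs(u-281)<75)&(v>150)&(v<345)&(hsv[...,1]<70)&(Z>-.065)&(Z<-.005)
P=V[m]; print("body",len(P),cv2.minAreaRect((P[:,:2]*1000).astype(np.float32)))
m=(abs(u-281)<58)&(v>200)&(v<365)&(hsv[...,1]<70)&(abs(Z-.0244)<.005); T=V[m]
print("lid",len(T),cv2.minEnclosingCircle((T[:,:2]*1000).astype(np.float32)),np.median(T,0))
print("plane",np.linalg.lstsq(np.c_[T[:,:2],np.ones(len(T))],T[:,2],rcond=None)[0])
E
python3 j.py w5
```

```text
7.4667 [0.5024 0.1717 0.1567] yaw 90.57 z [-2.e-04 -0.e+00 -1.e+00] F [ 0.3 -0.6 -5.3] [-0.01  0.01  0.02] 0.05096877439289814 53.768673582214106 q [ 0.203  0.059 -0.037  1.475  0.     1.764]
to stand, tool dx dy 0.0002692316120562082 -0.0011542357366927114
body 5324 ((502.987060546875, 173.97889709472656), (52.091487884521484, 59.493141174316406), 67.10748291015625)
lid 11462 ((504.1506652832031, 170.60520935058594), 26.586057662963867) [0.50423036 0.17350715 0.18129693]
plane [-0.03156185 -0.01013569  0.19887008]
```

View pics/w5.png

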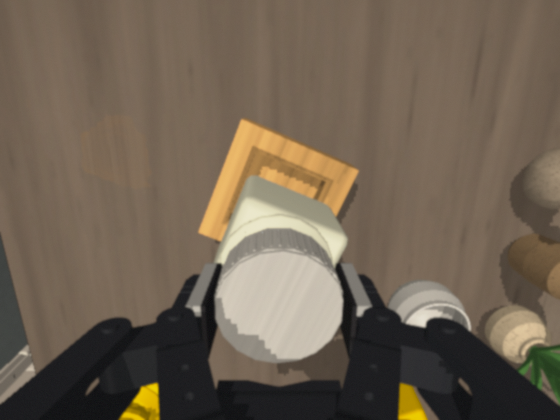

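The wrist view shows the jar square with the stand, whose corners are at (243,122), (357,170) and (200,233); the measured jar yaw of 67.1° matches the stand's 67.4°. I'll shift slightly and lower.

Emit:
play_rows --targets '[0, 0.0015, -0.0025, 0.01, 0, 0, 0, 0, 0.015, 0, 0, 0, 0, 0.015, 0, 0, 0, 0, 0.005, 0, 0, 0, 0, 0, 0, 0, 0, 0, 0.004, 0, 0, 0, 0, 0.004, 0, 0, 0, 0, 0.004, 0, 0, 0, 0, 0.004, 0, 0, 0, 0, 0, 0]'

```text
time: 8.35
tcp_pos: [0.5006, 0.1732, 0.0958]
ee_rot: [0.001, 0.703, 0.711, 0.001]
wrist_force: [2.2, -0.5, -5.4]
grip_width: 0.0505
grip_force: 53.9
```

```bash
python3 s.py
```

```text
8.35 [0.5006 0.1732 0.0958] yaw 90.62 z [ 1.5e-03  1.0e-04 -1.0e+00] F [ 2.2 -0.5 -5.4] [-0.06 -0.61 -0.01] 0.05047800905804975 53.9233767130645 q [ 0.207  0.072 -0.145  1.352 -0.     1.767]
to stand, tool dx dy -0.0012021345248394587 0.000589240646603465
```

Emit:
play_rows --targets '[0, 0, 0.001, 0.003, 0, 0, 0, 0, 0.004, 0, 0, 0, 0, 0.004, 0, 0, 0, 0, 0.004, 0, 0, 0, 0, 0, 0, 0, 0, 0, 0, 0]'

```text
time: 8.85
tcp_pos: [0.5007, 0.173, 0.0801]
ee_rot: [-0.0, 0.703, 0.711, -0.0]
wrist_force: [1.1, -0.5, -5.6]
grip_width: 0.051
grip_force: 53.8
```

```bash
python3 s.py
```

```text
8.85 [0.5007 0.173  0.0801] yaw 90.63 z [-8.e-04 -6.e-04 -1.e+00] F [ 1.1 -0.5 -5.6] [-0.12 -0.33  0.  ] 0.050985661843963505 53.776153243888984 q [ 0.206  0.082 -0.166  1.323 -0.     1.766]
to stand, tool dx dy -0.000998016892944177 0.0005004804764357139
```

Nearly down: the underside should be about 2 mm above the floor.

Emit:
play_rows --targets '[0, 0, 0, 0.0015, 0, 0, 0, 0, 0.0015, 0, 0, 0, 0, 0.001, 0, 0, 0, 0, 0, 0, 0, 0, 0, 0, 0]'

```text
time: 9.27
tcp_pos: [0.501, 0.1733, 0.0782]
ee_rot: [0.0, 0.703, 0.711, 0.0]
wrist_force: [-3.3, -1.4, 4.1]
grip_width: 0.0509
grip_force: 54.8
```

```bash
python3 s.py
```

```text
9.2667 [0.501  0.1733 0.0782] yaw 90.63 z [ 8.e-04  2.e-04 -1.e+00] F [-3.3 -1.4  4.1] [-0.32  0.58  0.  ] 0.05094661897795276 54.81772262257891 q [ 0.206  0.082 -0.17   1.318  0.     1.766]
to stand, tool dx dy -0.0012855089622878348 0.00016254355308891925
```

The jar stopped where predicted, with the TCP at 0.0782 and the floor pushing back. Unscrewing CCW with a 60 N grip.

Emit:
play_rows --targets '[0, 0, 0, 0, 0, 0, 0, 0, 0, 0, 0, 0, 0, 0, -0.05, 0, 0, 0, 0, -0.08, 0, 0, 0, 0, -0.08, 0, 0, 0, 0, -0.08, 0, 0, 0, 0, -0.08, 0, 0, 0, 0, -0.08, 0, 0, 0, 0, -0.08, 0, 0, 0, 0, -0.08, 0, 0, 0, 0, -0.08, 0, 0, 0, 0, 0]' --newtons 60

```text
time: 10.27
tcp_pos: [0.5012, 0.1738, 0.079]
ee_rot: [0.0, 0.42, 0.908, 0.001]
wrist_force: [-5.0, -0.7, 8.9]
grip_width: 0.0509
grip_force: 61.9
```

```bash
python3 s.py; python3 j.py w6
```

```text
10.2667 [0.5012 0.1738 0.079 ] yaw 130.34 z [ 0.0015  0.0015 -1.    ] F [-5.  -0.7  8.9] [-0.06  0.94  0.02] 0.050865993318843006 61.852247186504314 q [ 2.070e-01  8.200e-02 -1.690e-01  1.318e+00  1.000e-03  1.073e+00]
to stand, tool dx dy -0.0013615531033065894 -0.0012090692058477786
body 5217 ((497.85211181640625, 173.7318878173828), (57.046566009521484, 53.10020446777344), 68.2230453491211)
lid 11466 ((503.3756408691406, 172.92942810058594), 26.642690658569336) [0.50178485 0.17551418 0.10362994]
plane [-0.01639206 -0.02399898  0.1159484 ]
```

View pics/w6.png

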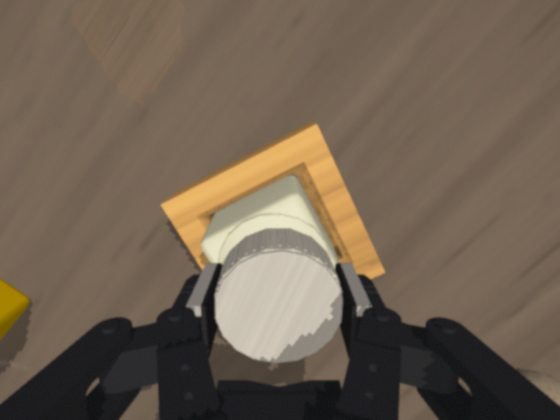

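The wrist view shows the jar still seated in the pocket (body yaw 68.2°). The brushed lines on the lid kept their direction relative to the gripper, so the lid is turning with it. Continuing to about 75°.

Emit:
play_rows --targets '[0, 0, 0, 0, -0.08, 0, 0, 0, 0, -0.08, 0, 0, 0, 0, -0.08, 0, 0, 0, 0, -0.08, 0, 0, 0, 0, -0.08, 0, 0, 0, 0, -0.08, 0, 0, 0, 0, -0.08, 0, 0, 0, 0, -0.07, 0, 0, 0, 0, 0, 0, 0, 0, 0, 0]'

```text
time: 11.15
tcp_pos: [0.5007, 0.1736, 0.0789]
ee_rot: [0.0, 0.119, 0.993, 0.001]
wrist_force: [-5.9, -1.4, 8.4]
grip_width: 0.0506
grip_force: 61.9
```

```bash
python3 s.py; python3 j.py w7
```

```text
11.15 [0.5007 0.1736 0.0789] yaw 166.29 z [ 4.e-04  1.e-03 -1.e+00] F [-5.9 -1.4  8.4] [-0.21  1.16  0.01] 0.05055007113705727 61.93641610697853 q [ 2.070e-01  8.200e-02 -1.690e-01  1.319e+00  1.000e-03  4.460e-01]
to stand, tool dx dy -0.0009067045592198857 -0.0014642455394275244
body 5503 ((489.8217468261719, 178.42626953125), (61.30805587768555, 34.65291976928711), 68.51258087158203)
lid 11453 ((503.0128173828125, 173.9611358642578), 26.78276252746582) [0.50031945 0.17425198 0.10346702]
plane [-0.00047363 -0.02899925  0.10864269]
```

Emit:
play_rows --targets '[0, 0, 0, -0.002, 0, 0, 0, 0, -0.003, 0, 0, 0, 0, -0.003, 0, 0, 0, 0, -0.003, 0, 0, 0, 0, 0, 0, 0, 0, 0, 0, 0]'

```text
time: 11.7
tcp_pos: [0.5006, 0.1733, 0.0876]
ee_rot: [-0.0, 0.12, 0.993, 0.0]
wrist_force: [-2.6, -0.1, 1.4]
grip_width: 0.0509
grip_force: 62.7
```

```bash
python3 s.py; python3 j.py w8
```

```text
11.7 [0.5006 0.1733 0.0876] yaw 166.26 z [-8.e-04  3.e-04 -1.e+00] F [-2.6 -0.1  1.4] [-0.04  0.62 -0.02] 0.05094866530901355 62.710493405184025 q [ 0.206  0.078 -0.155  1.338  0.     0.446]
to stand, tool dx dy -0.0008780307551551479 -0.0011486757451567933
body 5515 ((491.13482666015625, 175.42898559570312), (57.843528747558594, 39.865848541259766), 68.97691345214844)
lid 11440 ((502.9512634277344, 172.92462158203125), 26.668066024780273) [0.50035607 0.17397232 0.11214957]
plane [-0.00311921 -0.0311379   0.11902571]
```

View pics/w8.png

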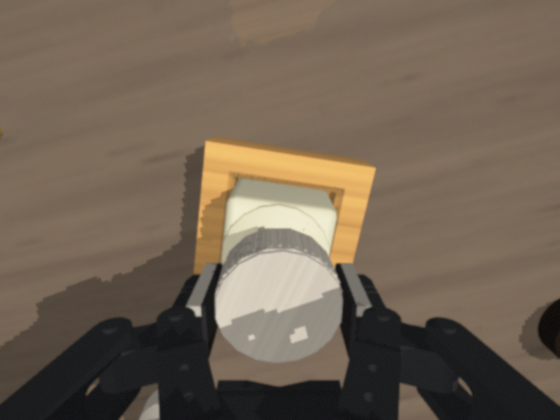

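The wrist view shows the jar still in the pocket. The vertical force is +1.4 N rather than −5.4 N, so the lid is free. I'll lift to a total of 40 mm (TCP 0.118).

Emit:
play_rows --targets '[0, 0, 0, -0.004, 0, 0, 0, 0, -0.005, 0, 0, 0, 0, -0.005, 0, 0, 0, 0, -0.006, 0, 0, 0, 0, -0.006, 0, 0, 0, 0, -0.0045, 0, 0, 0, 0, 0, 0, 0, 0, 0, 0, 0, 0, 0, 0, 0, 0]'

```text
time: 12.5
tcp_pos: [0.5009, 0.1732, 0.1183]
ee_rot: [0.0, 0.12, 0.993, -0.0]
wrist_force: [-0.2, 0.7, 0.0]
grip_width: 0.0507
grip_force: 62.5
```

```bash
python3 s.py; python3 j.py w9
python3 - <<'E'
from h import *
for n in("w6","w7","w8","w9"):
    z=np.load(n+".npz"); W=z["W"]; h=cv2.cvtColor(z["p"],cv2.COLOR_RGB2HSV); v,u=np.mgrid[0:420,0:560]
    m=(h[...,1]<70)&(np.hypot(W[...,0]-.501,W[...,1]-.173)<.042)&(W[...,2]>.05)&(W[...,2]<.075); P=W[m]
    print(n,len(P),np.percentile(P[:,2],[10,50,75]).round(4),cv2.minAreaRect((P[:,:2]*1000).astype(np.float32)))
E
```

```text
12.5 [0.5009 0.1732 0.1183] yaw 166.26 z [ 1.e-04 -0.e+00 -1.e+00] F [-0.2  0.7  0. ] [ 0.   -0.02  0.01] 0.05069336259421428 62.464294309247634 q [ 0.206  0.066 -0.107  1.398 -0.     0.446]
to stand, tool dx dy -0.000546763954692802 -0.0010917424587291715
body 4815 ((494.8157043457031, 173.82559204101562), (57.57188034057617, 48.27218246459961), 68.40052795410156)
lid 11438 ((503.2520751953125, 173.1078643798828), 26.62392807006836) [0.50064979 0.17387359 0.14281813]
plane [ 1.29619159e-04 -3.11474433e-02  1.48061848e-01]
w6 4125 [0.0572 0.0664 0.0687] ((495.9307556152344, 174.3526611328125), (57.3213005065918, 47.55069351196289), 68.34237670898438)
w7 4305 [0.0572 0.0665 0.0691] ((489.2655029296875, 176.3654022216797), (57.04792785644531, 34.34593200683594), 68.34232330322266)
w8 4525 [0.0591 0.0667 0.0697] ((491.2669982910156, 175.37649536132812), (57.865875244140625, 39.538814544677734), 69.01939392089844)
w9 3687 [0.061  0.0671 0.0699] ((494.8157043457031, 173.82559204101562), (57.57188034057617, 48.27218246459961), 68.40052795410156)
```

View pics/w9.png

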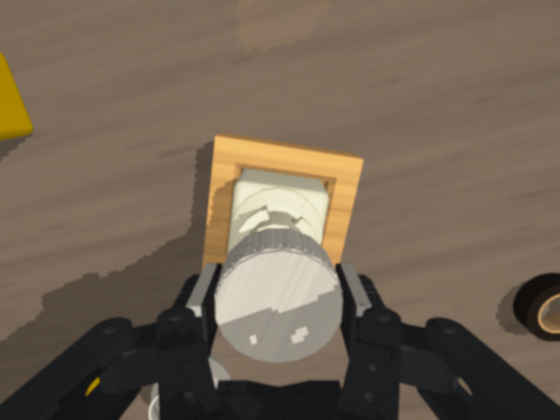

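The lid's rim is about 20 mm above the mouth. The jar's shoulder is at z = 0.066, as expected for a seated jar, and the wrist force is about zero. Handing in.

```bash
python3 -c "
from workcell import ctrl
print(ctrl.sign_off())"
```

```text
the job is handed in; nothing more can be done
None
```

The jar is seated in the stand, its lid was turned about 75° counter-clockwise until it let go, and the gripper holds the lid about 2 cm above the mouth, measured at most 2° off level; I handed the job in at 12.5 s, and the verdict was not shown.

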